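# Put away the scribe's stacking ink set

## Robot

A 7-joint arm with a two-finger parallel gripper is mounted at the origin on the work surface. World frame = base frame: x ahead of the robot, y to its left, z up, the work surface at z = 0. Lengths are in m, angles in rad, forces in N, time in s.
With the tool pointing down it reaches from about 0.425 to 0.925 m from the base axis. Payload 6.8 kg.
Tool frame: the origin (TCP) lies on the front face of the gripper's body, between the roots of the fingers; the fingertips stand 73 mm ahead of it and the grasp point (between the pads) lies 54 mm ahead of it (env.nose_length is the distance from the TCP to the fingertips, in m); z points along the fingers, y is the line along which they close (so a half turn about z gives the same grasp; the last joint's range is limited). The gripper opens to 85 mm and grips with 20 to 120 N. Pads are 22 mm wide; open, the fingers measure 114 mm over their backs; the gripper's body (76 mm by 85 mm) begins 54 mm behind the grasp point. The pads swing forward as they close: fully open they stand 13 mm farther back than shut.
Start: joints at [-1.457, 0.477, 0.022, 1.555, -0.011, 1.109, -0.083], TCP at [0.148, 0.658, 0.304] pointing down, gripper open.
Joint ranges: [-2.96, 2.96], [-0.34, 2.1], [-1.41, 1.46], [0.24, 2.44], [-1.37, 4.51], [0.17, 1.92], [-2.96, 2.96]. Speed limits (rad/s): [2.39, 2.39, 3.14, 3.14, 3.14, 3.14, 3.14].

## Interface

Orientations are given as a unit quaternion [w, x, y, z].
In Python, from cell import env, kin, camera, calibration, job gives the robot as it stands. The module is installed in compiled form; this text tells all that it offers. Calls block until the motion is done:
- env.reach(position, orientation): joint-space move of the TCP to a pose.
- env.movel(position, velocity=0.15, rot=None, stop_force=None): straight line of the TCP; rot=None keeps the orientation; velocity is the mean speed in m/s. With stop_force (N) it stops when the force on the tool has changed by that much, and returns True; else False.
- env.goto_joints(angles): joint-space move.
- env.grip(opening, f_grip=None): finger opening in m; f_grip is the grip in N (None keeps the last); returns when the fingers have stopped.
- env.dwell(seconds).
- kin.inverse_kinematics(position, orientation): joint angles nearest the present ones, or None.
- env.get_state(): the state.
- camera(name): name is "scene" or "top" or "wrist"; returns (picture, depth): 400x640x3 uint8, blue, green, red; 400x640 float32, m along the optical axis (not along the pixel's ray), 0 where there is no reading.
- calibration(name): a dict with "fx", "fy", "cx", "cy" (pixels), "rvec" (rotation vector, rad) and "tvec" (3), from world to camera coordinates, as OpenCV has them. Camera axes: x right, y down, z forward; pixel columns grow to the right and rows downward; lengths in m; the calibration is good to about 2 mm. A picture is of the moment at which its call begins: read the wrist's pose just before it. calibration takes no time and is no camera call; for the wrist camera it gives the pose at the moment of the call.
A pose or a line that the arm cannot do raises env.PlanningError and nothing moves.
- job.job_done(): hands the job in; it is judged then, once.
The state is a dict: "time": time; "qpos": joint angles; "joint_velocities": joint speeds; "joint_torque": joint torques, N m; "tcp_pos": TCP position; "orientation": TCP orientation; "force": force on the tool from outside, world axes, zero at the start; "torque": the same for the moment, N m; "opening": finger opening in m; "gripper_force": force on a finger pad.
Only numpy, scipy, OpenCV 4.12 (cv2) and the standard library are available. Lean on these libraries where they do the work, as an engineer would, in place of code of your own. Each camera call takes 0.05 s, during which the arm holds its last target. There are 200 camera calls.

## Task

Put the calligrapher's white ink set away as one tower in the middle of the square slate: first the square pot, then the hexagonal pot fitted onto it, then the round pot, then the knobbed lid, each fully home in the mouth of the one below, upright and let go before the next is added. Stand the ink bottle upright in the middle of the round slate coaster. Leave the paper cup, the brush jar and the books alone.

Things in the scene. Friction and masses are not known exactly. Their poses are not given: they have to be found in the camera images.
- square_pot_mid (a point): Square white ceramic ink pot, loose, open at the top, outside 56 x 56 mm, 46 mm high, walls 4 mm (mouth 48 x 48 mm), flat underside without a foot, 0.16 kg. The point is its centre, 23 mm above its underside; x and y are normal to its side faces, z up.
- hex_pot_mid (a point): Hexagonal white ceramic pot, loose, open on top, 56 mm across flats, walls 4 mm, 46 mm high: round foot (lowest 8 mm, radius 20, tapering to 17 below), then 38 mm body; 0.14 kg. Point: its centre, 23 mm above the underside; x normal to a flat, z up. Seated: foot inside the square pot's mouth (4 mm play), body on its rim, this point 38 mm above that pot's. Grip 7 mm or more above the point to clear the pot below.
- round_pot_mid (a point): Round white ceramic pot, loose, open on top, 56 mm outside diameter, walls 4 mm (mouth 48 mm), 42 mm high: the same 8 mm tapered foot as the hexagonal pot, then a 34 mm body; 0.12 kg. Point: its centre, 21 mm above the underside, z up. Seated: this point is 36 mm above the hexagonal pot's. Grip it too in its upper half.
- lid_knob (a point): White ceramic lid, loose: disc 56 mm in diameter, 7 mm thick, the same 8 mm foot below, and a round knob (22 mm diameter, 26 mm high) on top; 41 mm high in all, 0.09 kg. Point: centre of the knob, 28 mm above the underside and 13 mm above the disc's upper face, z up. Pinch the knob, fingertips just clear of the disc. Seated: this point is 41 mm above the round pot's.
- ink_bottle_mid (a point): Dark ink bottle with a paper band and a black cap, loose, closed, 50 mm in diameter up to 54 mm, then a shoulder and a 30 mm wide cap; 80 mm high, 0.17 kg. The point is its centre, on its axis 40 mm above its underside, z up.
- tile_top (a point): Square dark slate tile, fixed to the desk, 100 x 100 mm, 8 mm thick. The point is the centre of its upper face; x and y run along its edges.
- coaster_top (a point): Round dark slate coaster, fixed to the desk, 96 mm in diameter, 8 mm thick. The point is the centre of its upper face.
- cup_mid (a point): Bystander: brown paper coffee cup with a white lid, 82 mm in diameter, 98 mm high, loose. The point is on its axis 45 mm up. Leave alone.
- brush_jar_mid (a point): Bystander: terracotta jar of brushes, 68 mm in diameter, 90 mm high, brushes up to 165 mm high, loose. The point is on its axis 45 mm up. Leave alone.
- books_mid (a point): Bystander: two books lying one on the other (one body), 170 x 120 mm, 40 mm high, loose. The point is its centre, 20 mm up. Leave alone.
There are look-alikes about, which are no part of the job. Leave any brown or yellow look-alike of the part that bears lid_knob alone.

How it is judged:
On the way, in this order (a step that is already met when the one before it is completed fails the run):
1. the square pot stands in the middle of the square slate, let go (horizontal distance between square_pot_mid and tile_top below 0.012 m and z of square_pot_mid in the frame of tile_top between 0.02 and 0.026 m and angle between square_pot_mid's own z axis and vertical below 0.08 rad and contact force between square_pot and the fingers below 0.3 N), for 0.2 s.
2. the hexagonal pot is seated on the square pot, let go (horizontal distance between square_pot_mid and tile_top below 0.012 m and z of square_pot_mid in the frame of tile_top between 0.02 and 0.026 m and angle between each of square_pot_mid, hex_pot_mid's own z axis and vertical below 0.08 rad and horizontal distance between hex_pot_mid and square_pot_mid below 0.008 m and z of hex_pot_mid in the frame of square_pot_mid between 0.035 and 0.041 m and contact force between hex_pot and the fingers below 0.3 N), for 0.2 s.
3. the round pot is seated on the hexagonal pot, let go (horizontal distance between square_pot_mid and tile_top below 0.012 m and z of square_pot_mid in the frame of tile_top between 0.02 and 0.026 m and angle between each of square_pot_mid, hex_pot_mid, round_pot_mid's own z axis and vertical below 0.08 rad and horizontal distance between hex_pot_mid and square_pot_mid below 0.008 m and z of hex_pot_mid in the frame of square_pot_mid between 0.035 and 0.041 m and horizontal distance between round_pot_mid and hex_pot_mid below 0.008 m and z of round_pot_mid in the frame of hex_pot_mid between 0.033 and 0.039 m and contact force between round_pot and the fingers below 0.3 N), for 0.2 s.
4. the lid is seated on the round pot, let go (horizontal distance between square_pot_mid and tile_top below 0.012 m and z of square_pot_mid in the frame of tile_top between 0.02 and 0.026 m and angle between each of square_pot_mid, hex_pot_mid, round_pot_mid, lid_knob's own z axis and vertical below 0.08 rad and horizontal distance between hex_pot_mid and square_pot_mid below 0.008 m and z of hex_pot_mid in the frame of square_pot_mid between 0.035 and 0.041 m and horizontal distance between round_pot_mid and hex_pot_mid below 0.008 m and z of round_pot_mid in the frame of hex_pot_mid between 0.033 and 0.039 m and horizontal distance between lid_knob and round_pot_mid below 0.008 m and z of lid_knob in the frame of round_pot_mid between 0.038 and 0.044 m and contact force between pot_lid and the fingers below 0.3 N), for 0.2 s.
At the end, for the whole second after the job is handed in: Square pot within 12 mm of the square slate's centre; on it in order hexagonal pot, round pot, lid, each within 8 mm of the axis of the one below; bottle within 12 mm of the round coaster's centre; all heights within 3 mm of seated, upright within 0.08 rad, at rest (horizontal distance between square_pot_mid and tile_top below 0.012 m and z of square_pot_mid in the frame of tile_top between 0.02 and 0.026 m and angle between each of square_pot_mid, hex_pot_mid, round_pot_mid, lid_knob, ink_bottle_mid's own z axis and vertical below 0.08 rad and horizontal distance between hex_pot_mid and square_pot_mid below 0.008 m and z of hex_pot_mid in the frame of square_pot_mid between 0.035 and 0.041 m and horizontal distance between round_pot_mid and hex_pot_mid below 0.008 m and z of round_pot_mid in the frame of hex_pot_mid between 0.033 and 0.039 m and horizontal distance between lid_knob and round_pot_mid below 0.008 m and z of lid_knob in the frame of round_pot_mid between 0.038 and 0.044 m and horizontal distance between ink_bottle_mid and coaster_top below 0.012 m and z of ink_bottle_mid in the frame of coaster_top between 0.037 and 0.043 m and linear speed of each of square_pot, hex_pot, round_pot, pot_lid, ink_bottle below 0.02 m/s); the robot touches nothing.
It fails at once if the paper cup was moved by more than 20 mm or tipped over (distance of cup_mid from where it was at the start of the episode above 0.02 m or angle between cup_mid's own z axis and vertical above 0.3 rad).
It fails at once if the brush jar was moved by more than 20 mm or tipped over (distance of brush_jar_mid from where it was at the start of the episode above 0.02 m or angle between brush_jar_mid's own z axis and vertical above 0.3 rad).
It fails at once if the pile of books was moved by more than 20 mm or tipped over (distance of books_mid from where it was at the start of the episode above 0.02 m or angle between books_mid's own z axis and vertical above 0.3 rad).
It also fails if it takes over 128 s, if anything falls off the work surface, if the arm or the gripper's body presses on something with over 40 N, if the wrist force passes 120 N, or if a joint passes its speed limit or range.

## Working session

There is one attempt and no reset: what is moved stays moved. The work goes in short steps, each a Python script; the robot and the scene stay as the last script left them, time stands still between calls to the robot, and variables do not carry over. Pictures are saved under pics/ and viewed, at most 14 in all, crops included, and the job is handed in when it is done.

```bash
mkdir -p pics; ls; python3 - <<'E'
from cell import env,camera,calibration
import cv2,numpy as np
for n in("scene","top"):
    p,d=camera(n); cv2.imwrite(f"pics/{n}0.png",p); np.save(f"{n}0.npy",d)
    c=calibration(n); print(n,c)
print(env.get_state()['orientation'],env.nose_length)
E
```

```text
pics
scene {'fx': 498.8083941841495, 'fy': 498.8083941841495, 'cx': 322.3417736168594, 'cy': 205.42512698171413, 'rvec': array([ 0.95064573,  2.56012895, -0.95669019]), 'tvec': array([ 0.50079331, -0.21043825,  1.9888114 ])}
top {'fx': 420.8927004419616, 'fy': 420.8927004419616, 'cx': 321.91171638046035, 'cy': 198.7326354435547, 'rvec': array([ 2.11099465, -2.14922429,  0.18193876]), 'tvec': array([-0.04476228,  0.59434181,  1.1470168 ])}
[-3.54692241e-05  1.10667241e-01  9.93857185e-01 -8.09789190e-04] 0.0726
```

View pics/scene0.png

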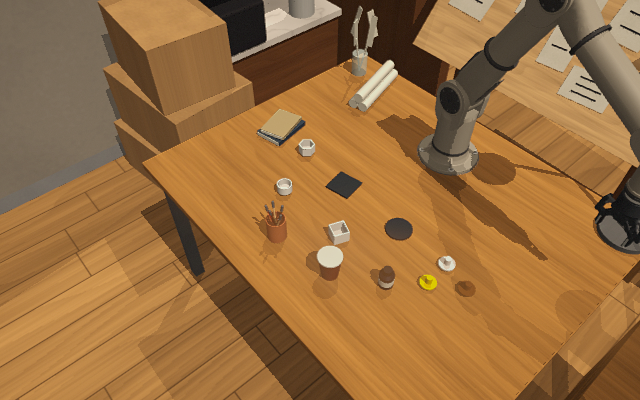

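View pics/top0.png

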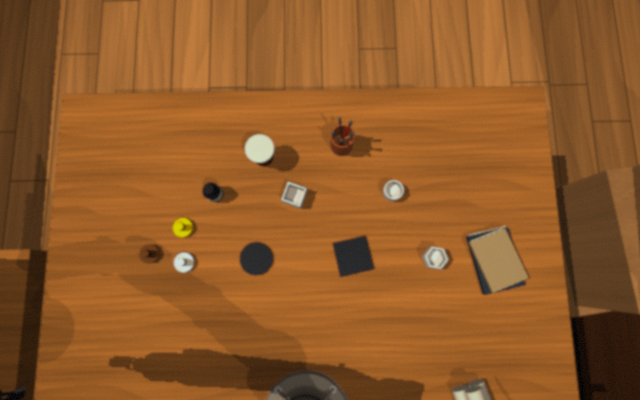

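The scene shows the cup at (330,262), the jar at (276,225), the tile at (343,184) and the coaster at (399,229) in the scene view.

In the top view (image left = +y, up = +x):
- **Lid candidates:** white (184,262), yellow (183,228), brown (150,253). I choose the white one.
- **Pots:** square (293,194), round (394,190), hex (436,258).
- **Bottle:** (212,191). The cup is the only other thing it could be taken for, at (260,150).

Next I take one close crop and rough positions.

```bash
cat > h.py <<'E'
from cell import env,kin,camera,calibration,job
import cv2,numpy as np
from scipy.spatial.transform import Rotation as R
def pts(c,uv,z):
    """world points where pixel rays cross height z"""
    uv=np.atleast_2d(np.asarray(uv,float)); Rm=cv2.Rodrigues(np.asarray(c['rvec']))[0]; o=-Rm.T@np.asarray(c['tvec'])
    r=np.c_[(uv[:,0]-c['cx'])/c['fx'],(uv[:,1]-c['cy'])/c['fy'],np.ones(len(uv))]@Rm
    return o+r*((z-o[2])/r[:,2])[:,None]
def cloud(c,d):
    """world xyz per pixel from depth"""
    v,u=np.indices(d.shape); Rm=cv2.Rodrigues(np.asarray(c['rvec']))[0]
    p=np.stack([(u-c['cx'])/c['fx']*d,(v-c['cy'])/c['fy']*d,d],-1)-np.asarray(c['tvec']).ravel()
    w=p@Rm; w[d==0]=np.nan; return w
def quat(yaw):
    """tool down, finger closing line (tool y) at angle yaw from world x, wrist kept near neutral"""
    y=np.array([np.cos(yaw),np.sin(yaw),0]); z=np.array([0,0,-1.]); M=np.c_[np.cross(y,z),y,z]
    q=R.from_matrix(M).as_quat(); return q[[3,0,1,2]]
E
python3 - <<'E'
from h import *
p=cv2.imread("pics/top0.png"); d=np.load("top0.npy"); c=calibration("top"); w=cloud(c,d)
cv2.imwrite("pics/crop1.png",cv2.resize(p[215:280,125:225],None,fx=6,fy=6,interpolation=cv2.INTER_CUBIC))
for n,u,v,z in [("lid",184,262,.04),("yel",183,228,.04),("brown",150,253,.04),("bottle",212,190,.08),("sq",293,194,.046),("round",394,190,.042),("hex",436,258,.046),("tile",353,256,.008),("coast",256,258,.008),("cup",260,150,.098),("jar",342,140,.09),("books",497,260,.04)]:
    print(n,pts(c,(u,v),z)[0].round(3),w[v,u].round(3))
q=env.get_state()['orientation']; print(R.from_quat(np.r_[q[1:],q[0]]).as_matrix().round(2))
cw=calibration("wrist"); Rm=cv2.Rodrigues(cw['rvec'])[0]; print("wristcam",(-Rm.T@cw['tvec']).round(3),Rm.round(2),cw['fx'])
E
```

```text
lid [0.422 0.334 0.04 ] [0.422 0.335 0.039]
yel [0.518 0.341 0.04 ] [0.519 0.345 0.029]
brown [0.449 0.431 0.04 ] [0.45  0.439 0.022]
bottle [0.619 0.251 0.08 ] [0.619 0.251 0.079]
sq [0.61  0.027 0.046] [0.616 0.03  0.01 ]
round [ 0.617 -0.263  0.042] [ 0.621 -0.268  0.018]
hex [ 0.421 -0.371  0.046] [ 0.422 -0.378  0.019]
tile [ 0.432 -0.142  0.008] [ 0.432 -0.142  0.008]
coast [0.431 0.138 0.008] [0.431 0.138 0.005]
cup [0.727 0.115 0.098] [0.727 0.115 0.098]
jar [ 0.754 -0.115  0.09 ] [ 0.738 -0.112  0.141]
books [ 0.412 -0.542  0.04 ] [ 0.412 -0.542  0.04 ]
[[-0.98  0.22 -0.  ]
 [ 0.22  0.98 -0.  ]
 [-0.   -0.   -1.  ]]
wristcam [0.085 0.671 0.373] [[ 0.22  0.98 -0.  ]
 [ 0.94 -0.21  0.26]
 [ 0.25 -0.06 -0.97]] 278.21299852692715
```

View pics/crop1.png

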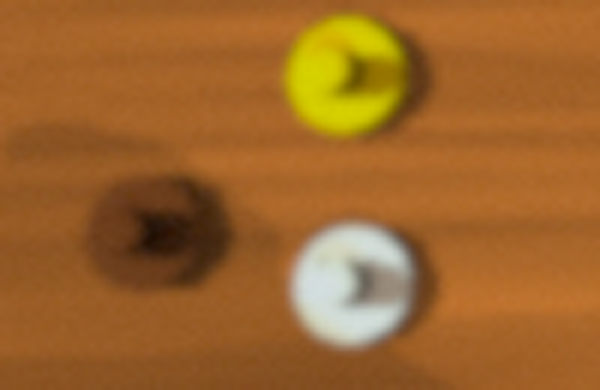

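The white lid's disc is centred at crop pixel (352,285), with the yellow lid at (347,75) and the brown one at (155,232), so the choice is confirmed. Next is a wrist camera sweep over each target.

```bash
python3 - <<'E'
from h import *
T={"lid":(.422,.334),"bottle":(.619,.251),"coast":(.431,.138),"sq":(.612,.028),"round":(.617,-.263),"tile":(.432,-.142),"hex":(.421,-.371)}
tiles=[]
for n,(x,y) in T.items():
    try: env.reach([max(x,.44),y,.26],quat(np.pi/2))
    except env.PlanningError as e: print(n,e); continue
    c=calibration("wrist"); p,d=camera("wrist")
    np.savez(f"w_{n}.npz",p=p,d=d,**c)
    Rm=cv2.Rodrigues(c['rvec'])[0]; uv=cv2.projectPoints(np.array([[x,y,.03]]),c['rvec'],c['tvec'],np.array([[c['fx'],0,c['cx']],[0,c['fy'],c['cy']],[0,0,1]]),None)[0].ravel()
    u,v=uv.astype(int); u=min(max(u,50),590); v=min(max(v,50),350); print(n,u,v,env.get_state()['time'],env.get_state()['qpos'].__repr__())
    tiles.append(cv2.resize(p[v-50:v+50,u-50:u+50],(200,200),interpolation=cv2.INTER_CUBIC))
while len(tiles)<8: tiles.append(np.zeros((200,200,3),np.uint8))
cv2.imwrite("pics/mos.png",np.vstack([np.hstack(tiles[:4]),np.hstack(tiles[4:8])]))
E
```

```text
lid 324 168 1.7583 array([-0.86511633,  0.32458534,  0.1233958 ,  1.90265191, -0.05012677,
        0.91678501,  0.85534948])
bottle 325 185 2.6167 array([-0.61749146,  0.50919911,  0.19209464,  1.62702396, -0.11135804,
        1.01688291,  1.182995  ])
coast 324 174 3.525 array([-0.62815476,  0.17721086,  0.20985715,  2.10363211, -0.04845924,
        0.86269296,  1.18239737])
sq 324 184 4.4083 array([-0.39546306,  0.43045926,  0.32438185,  1.77389322, -0.16397329,
        0.96500719,  1.56835278])
round 323 183 5.575 array([ 0.04180833,  0.53120554,  0.37852758,  1.62907446, -0.22299073,
        1.02436056,  2.06412336])
tile 326 174 6.4917 array([-0.18192864,  0.18368882,  0.405649  ,  2.11108659, -0.09468768,
        0.86135929,  1.85042412])
hex 325 166 7.4583 array([ 0.17873134,  0.39519758,  0.52797435,  1.87135152, -0.24376961,
        0.93984793,  2.39158036])
```

View pics/mos.png

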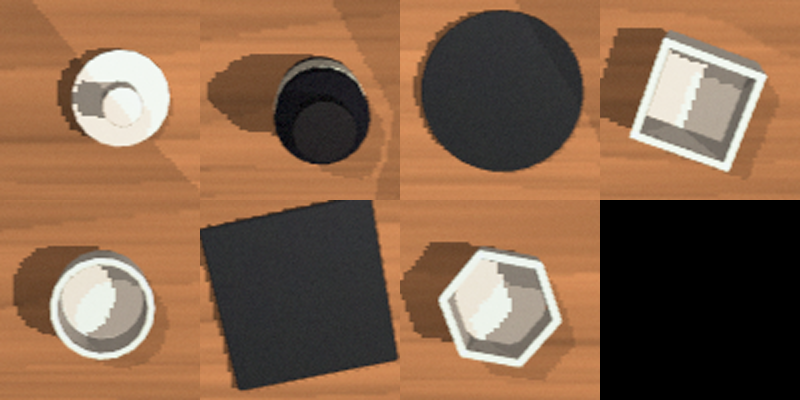

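The mosaic shows clear views of the lid, bottle, coaster and square pot (top row), and the round pot, tile and hex pot (bottom row). The square pot and hex pot are rotated. Next I fit their exact centres and yaws.

```bash
cat >> h.py <<'E'
SEED={"lid":(.422,.334),"bottle":(.619,.251),"coast":(.431,.138),"sq":(.612,.028),"round":(.617,-.263),"tile":(.432,-.142),"hex":(.421,-.371)}
TOP={"lid":.041,"bottle":.080,"coast":.008,"sq":.046,"round":.042,"tile":.008,"hex":.046}
def locate(n,p,d,c,xy,ztop,rmax=.075,shape=None):
    """centre, size, yaw of the feature at height ztop near xy"""
    w=cloud(c,d); near=np.hypot(w[...,0]-xy[0],w[...,1]-xy[1])<rmax
    m=near&(p.max(-1)<75)&(abs(w[...,2]-ztop)<.004) if n in("tile","coast") else near&(abs(w[...,2]-ztop)<.004)
    k,l,s,_=cv2.connectedComponentsWithStats(m.astype(np.uint8)); m=l==1+np.argmax(s[1:,4])
    v,u=np.nonzero(m); X=pts(c,np.c_[u,v],ztop)[:,:2]; dz=np.nanmedian(w[m][:,2])
    H=cv2.convexHull((X*1000).astype(np.float32))[:,0]
    a=np.radians(np.arange(0,180,.5)); D=np.c_[np.cos(a),np.sin(a)]@H.T; W=np.ptp(D,1)
    if n in("sq","tile"): f=W.reshape(2,180).sum(0); i=np.argmin(f); per=90
    elif n=="hex": f=W.reshape(3,120).sum(0); i=np.argmin(f); per=60
    else: i=0; per=180
    js=[(i+j)%360 for j in range(0,360,per*2)]; A=np.c_[np.cos(a[js]),np.sin(a[js])]; mid=(D[js].max(1)+D[js].min(1))/2
    if len(js)>1: ctr=np.linalg.lstsq(A,mid,rcond=None)[0]/1000
    else: ctr=np.array(cv2.minEnclosingCircle(H)[0])/1000
    return ctr,W[js].mean() if len(js)>1 else W.mean(),np.degrees(a[i]),dz
E
python3 - <<'E'
from h import *
ct=calibration("top"); pt=cv2.imread("pics/top0.png"); dt=np.load("top0.npy")
for n in SEED:
    f=np.load(f"w_{n}.npz"); c={k:f[k] for k in("fx","fy","cx","cy","rvec","tvec")}
    r=locate(n,f['p'],f['d'],c,SEED[n],TOP[n]); t=locate(n,pt,dt,ct,SEED[n],TOP[n])
    print(n,r[0].round(4),r[1].round(1),r[2],r[3].round(4),"| top",t[0].round(4),t[1].round(1),t[2])
    if n=="lid":
        r=locate(n,f['p'],f['d'],c,SEED[n],.015); print("disc",r[0].round(4),r[1])
E
```

```text
lid [0.4229 0.3445] 21.0 0.0 0.041 | top [0.4238 0.3449] 20.3 0.0
disc [0.423  0.3448] 54.918101756960965
bottle [0.6224 0.2619] 29.4 0.0 0.0801 | top [0.6237 0.2629] 28.4 0.0
coast [0.4305 0.1378] 93.9 0.0 0.0081 | top [0.431  0.1375] 89.9 0.0
sq [0.6103 0.0257] 56.3 70.0 0.046 | top [0.6107 0.0271] 56.6 69.5
round [ 0.6189 -0.2623] 55.1 0.0 0.0418 | top [ 0.6193 -0.2601] 53.8 0.0
tile [ 0.4325 -0.142 ] 99.0 12.000000000000002 0.0081 | top [ 0.4329 -0.1417] 95.3 12.000000000000002
hex [ 0.423 -0.371] 56.1 49.5 0.0461 | top [ 0.4228 -0.3615] 48.0 49.5
```

```bash
cat >> h.py <<'E'
def pick(xy,zg,yaw,f=40,op=.075,lift=.25):
    q=quat(np.radians(yaw)); env.grip(op); env.reach([*xy,.24],q)
    hit=env.movel([*xy,zg+.054],.12,stop_force=15); env.grip(0,f); s=env.get_state()
    print("pick hit",hit,"open",round(s['opening'],4),"gf",s['gripper_force'],"z",s['tcp_pos'][2].round(4),"zg+",zg+.054)
    env.movel([*xy,lift],.15); s=env.get_state(); print("lifted open",round(s['opening'],4),"F",np.round(s['force'],2),"t",s['time'])
def place(xy,zg,yaw,high,back=None,op=.075):
    q=quat(np.radians(yaw)); env.movel([*xy,high],.2,rot=q); env.dwell(.3)
    env.movel([*xy,zg+.054+.012],.12); env.dwell(.2)
    hit=env.movel([*xy,zg+.054-.001],.03,stop_force=6); s=env.get_state()
    print("place hit",hit,"dz",(s['tcp_pos'][2]-zg-.054).round(4),"F",np.round(s['force'],2),"xy",s['tcp_pos'][:2])
    env.grip(op); env.dwell(.3); env.movel([*xy,high],.15); print("t",env.get_state()['time'])
def look(n,xy,ztop,high,name=None,yaw=90):
    env.reach([xy[0]+.01,xy[1],high],quat(np.radians(yaw))); env.dwell(.2); c=calibration("wrist"); p,d=camera("wrist"); r=locate(n,p,d,c,xy,ztop,.045)
    print("look",n,r[0].round(4),np.round(r[1],1),r[2],"z",r[3].round(4),"off",(r[0]-xy).round(4))
    if name: cv2.imwrite(f"pics/{name}.png",p)
    return r
TILE=np.array([.4325,-.142])
E
python3 - <<'E'
from h import *
pick([.6103,.0257],.028,70)
place(TILE,.008+.028,70+5,.2)
look("sq",TILE,.054,.27,"s1")
E
```

```text
pick hit False open 0.0556 gf 43.46831023693085 z 0.0828 zg+ 0.082
lifted open 0.0556 F [-0.47  0.24 -2.26] t 12.3583
place hit True dz 0.0005 F [-0.32 -0.92  3.83] xy [ 0.43262445 -0.14193952]
t 17.15
look sq [ 0.432  -0.1426] 56.2 75.0 z 0.054 off [-0.0005 -0.0006]
```

View pics/s1.png

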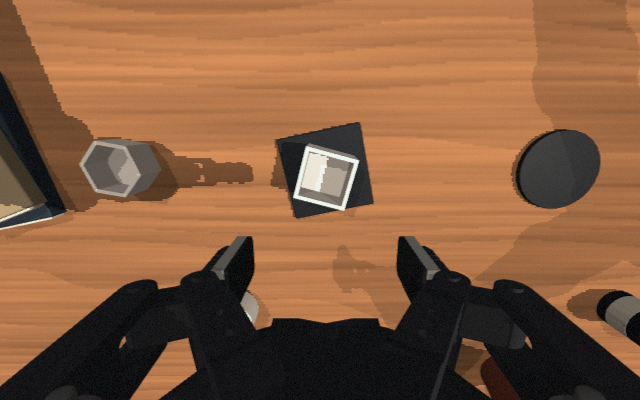

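The square pot sits centred on the tile at (325,178), 0.8 mm off. Next is the hex pot.

```bash
python3 - <<'E'
from h import *
pick([.423,-.371],.032,109.5)
S=np.array([.432,-.1424])
place(S,.078,100,.25)
look("hex",S,.092,.30,"s2")
E
```

```text
pick hit False open 0.0557 gf 43.17339599132538 z 0.0867 zg+ 0.086
lifted open 0.0554 F [-0.31  0.23 -1.5 ] t 21.9083
place hit True dz 0.0006 F [-0.81 -0.28  7.11] xy [ 0.4320852  -0.14229435]
t 26.7083
look hex [ 0.432  -0.1433] 56.2 40.0 z 0.092 off [-0.     -0.0009]
```

View pics/s2.png

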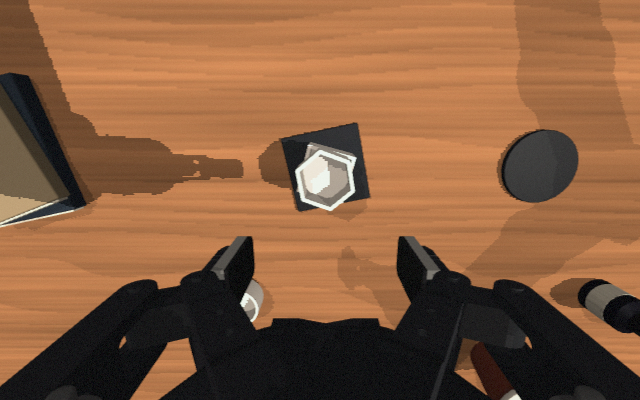

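The hex pot is seated at (327,180): rim at 92 mm, as expected, and within 1 mm of the axis. Next is the round pot.

```bash
python3 - <<'E'
from h import *
pick([.6189,-.2623],.030,90)
S=np.array([.432,-.1430])
place(S,.114,90,.27)
look("round",S,.126,.30,"s3")
E
```

```text
pick hit False open 0.0544 gf 42.83357681706548 z 0.085 zg+ 0.08399999999999999
lifted open 0.0543 F [ 0.28  0.3  -1.11] t 31.4167
place hit True dz 0.0008 F [-0.83  1.88  9.57] xy [ 0.4321769  -0.14294719]
t 35.9583
look round [ 0.4317 -0.1439] 55.2 0.0 z 0.1258 off [-0.0003 -0.0009]
```

View pics/s3.png

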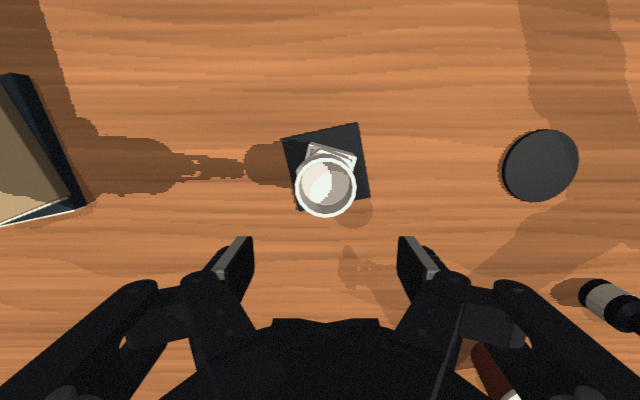

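The round pot is seated at (326,187), with its rim at 126 mm. Next is the white lid.

```bash
python3 - <<'E'
from h import *
pick([.423,.3446],.037,90,f=30,op=.05,lift=.28)
S=np.array([.4318,-.1437])
place(S,.155,90,.28,op=.05)
look("lid",S,.167,.32,"s4")
E
```

```text
pick hit False open 0.0207 gf 29.24949824810028 z 0.0916 zg+ 0.091
lifted open 0.0211 F [ 0.08  0.03 -1.39] t 41.7833
place hit True dz 0.0005 F [-3.13  1.36  7.84] xy [ 0.43212672 -0.14366462]
t 47.25Traceback (most recent call last):
  File "<stdin>", line 5, in <module>
  File "h.py", line 47, in look
    env.reach([xy[0]+.01,xy[1],high],quat(np.radians(yaw))); env.dwell(.2); c=calibration("wrist"); p,d=camera("wrist"); r=locate(n,p,d,c,xy,ztop,.045)
                                                                                                                           ~~~~~~^^^^^^^^^^^^^^^^^^^^^^
  File "h.py", line 24, in locate
    k,l,s,_=cv2.connectedComponentsWithStats(m.astype(np.uint8)); m=l==1+np.argmax(s[1:,4])
                                                                         ~~~~~~~~~^^^^^^^^^
    return _wrapfunc(a, 'argmax', axis=axis, out=out, **kwds)
    return bound(*args, **kwds)
ValueError: attempt to get argmax of an empty sequence
```

I used the wrong expected height: the knob top should be at 159 mm. I'll look again.

```bash
python3 - <<'E'
from h import *
S=np.array([.4318,-.1437])
look("lid",S,.159,.32,"s4"); look("lid",S,.133,.32)
c=calibration("top");p,d=camera("top"); print("top",locate("lid",p,d,c,S,.159,.045))
E
```

```text
look lid [ 0.4313 -0.1447] 21.3 0.0 z 0.159 off [-0.0005 -0.001 ]
look lid [ 0.4318 -0.1445] 55.2 0.0 z 0.1331 off [-0.     -0.0008]Traceback (most recent call last):
  File "<stdin>", line 4, in <module>
  File "h.py", line 24, in locate
    k,l,s,_=cv2.connectedComponentsWithStats(m.astype(np.uint8)); m=l==1+np.argmax(s[1:,4])
                                                                         ~~~~~~~~~^^^^^^^^^
    return _wrapfunc(a, 'argmax', axis=axis, out=out, **kwds)
    return bound(*args, **kwds)
ValueError: attempt to get argmax of an empty sequence
```

View pics/s4.png

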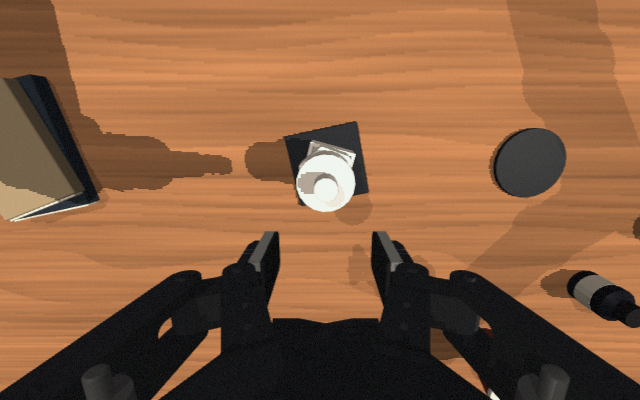

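The lid is fully home at (326,185): knob top at 159 mm, disc at 133 mm. Next is the bottle.

```bash
python3 - <<'E'
from h import *
pick([.6224,.2619],.038,90,f=40,lift=.22)
C=np.array([.4305,.1378])
place(C,.046,90,.22)
look("bottle",C,.088,.30,"s5")
env.reach([.45,.40,.32],quat(np.pi/2)); p,d=camera("scene"); cv2.imwrite("pics/end.png",cv2.resize(p[100:300,230:480],None,fx=3,fy=3))
print(env.get_state()['time'])
E
```

```text
pick hit False open 0.0488 gf 42.27460038615391 z 0.0928 zg+ 0.092
lifted open 0.0482 F [ 0.33 -0.72 -2.14] t 53.5833
place hit True dz 0.0006 F [-0.21  0.75  4.72] xy [0.43051024 0.13796862]
t 58.4583
look bottle [0.4304 0.1371] 29.3 0.0 z 0.0881 off [-0.0001 -0.0007]
60.2
```

View pics/end.png

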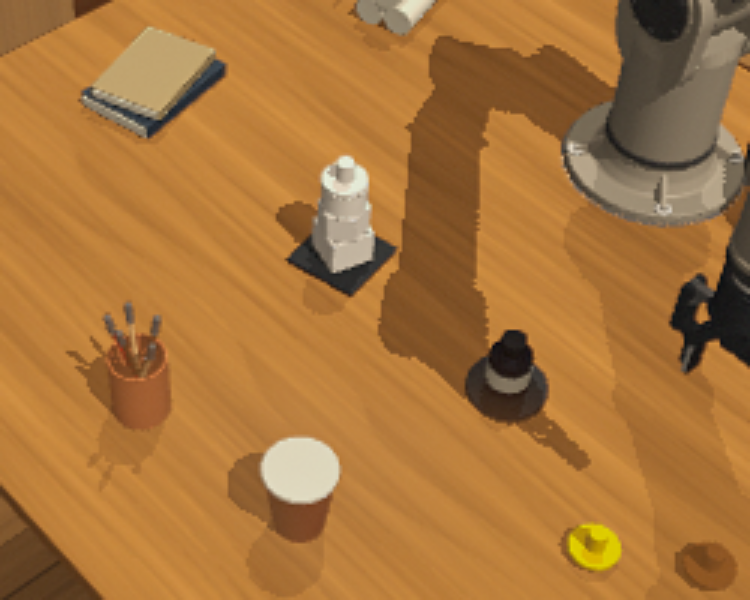

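The tower stands upright on the tile at (343,215) and the bottle on the coaster at (509,375). The cup, jar and books are untouched.

```bash
python3 -c "
from h import *
print(job.job_done())"
```

```text
the job is handed in; nothing more can be done
None
```

The job is handed in: all four pieces of the ink set are stacked and fully seated on the square slate, the bottle stands centred on the coaster, and the cup, jar and books were left alone, all in about 60 s; the hand-in gave no verdict.

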